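# Clip a dish into its microscope stage plate

### The job

Get the covered Petri dish ready for the microscope: with a fingertip, gently slide it along the dark stage plate until it is fully home against the back of the half-round nest. Then push the tails of the two swing clips outward until each clip is against its stop and its nose lies across the dish's lid. Everything is only pushed: do not pinch, lift or tip the dish, keep both clips open until the dish is home, and leave the other things lying where they are.

Things in the scene. Friction and masses are not known exactly. Their poses are not given: they have to be found in the camera images.
- dish_holder: dark metal stage plate, heavy, does not move; top 14 mm over the worktop. Origin on the worktop under the nest's centre; x from the plate's open front to the closed back of the nest, y left looking along x. Reaches x -95..+60, y -100..+100 mm. Nest: half-round aluminium wall 6 mm high, inner radius 30.5 mm, on the +x side of the origin, open to -x, mouth slightly flared
- dish: covered whitish-clear Petri dish, 58 mm across, 14 mm high with its lid on (lid and dish are one), about 30 g, loose; origin at the centre of its underside. Starts flat on the plate in front of the nest's mouth, 48 to 62 mm from the nest's centre and up to 8 mm to a side
- seat (a point): where the dish's origin is when the dish touches the back of the nest, on the plate's top (1.5 mm to +x of the nest's centre, which a flush black round window marks)
- clip_left (a joint): steel swing clip on the plate's +y side, rad. 0 = open: nose to the plate's +x, tail to -x; grows clockwise seen from above to 1.571 = closed, at its stop: nose to -y over the dish, tail to +y. Friction holds it where left; about 1.5 N at the fin turns it. Strip 12 mm wide, 31 to 34 mm over the worktop (pad under the nose: 30); nose reaches 32 mm, tail 54 mm from the pivot
- clip_right (a joint): the swing clip on the plate's -y side, mirror image of the other: 0 = open, nose to +x, tail to -x; it grows anticlockwise seen from above to 1.571 = closed against its stop: nose to +y over the dish, tail to -y
- clip_left_pivot (a point): on the left clip's turning axis, at the top of its pillar, 31 mm over the worktop, 50 mm to +y of the nest's centre; a knurled nut above it reaches 44 mm
- clip_right_pivot (a point): the same for the right clip, 50 mm to -y of the nest's centre
- clip_left_fin (a point): middle of the upright fin to push on, on the left clip's tail: 41 mm from the pivot along the tail and 4.5 mm from the tail's middle line towards the nest (clip open), flush with that edge of the strip. Fin 26 mm long along the tail, 3 mm thick, 31 to 57 mm over the worktop. Push its face on the nest side to close the clip. Its frame turns with the clip: x along the tail towards the nose
- clip_right_fin (a point): the same for the right clip: its face towards the nest (clip open) is pushed, towards -y
- spare_dish: another Petri dish, 58 mm across, on the worktop behind the plate; not used, origin under its centre
- vial: small vial with a screw cap, 15 mm across, 41 mm high, standing behind the plate at the left; not used, origin under its centre
- forceps: steel forceps, 120 mm long, lying on the worktop to the right of the plate; not used, origin under its middle

How it is judged (in metres and radians):
On the way, in this order (a step that is already met when the one before it is completed fails the run):
1. the dish is home in the nest while both clips are still open (distance between dish and seat below 0.004 m and value of joint each of clip_left, clip_right below 0.9 rad), for 0.2 s.
2. both clips are swung to their stops (value of joint each of clip_left, clip_right above 1.42 rad), for 0.2 s.
At the end, for the whole second after the job is handed in: The dish lies flat and at rest within 4 mm of its seat at the back of the nest, and both clips are within 0.15 rad of their closed stops (all of step 2 and distance between dish and seat below 0.004 m and angle between dish's own z axis and vertical below 0.05 rad and linear speed of dish below 0.01 m/s); the robot touches nothing.
It fails at once if the fingers pinch the dish or press on it with more than 30 N (contact force between the fingers and dish above 30 N).
It fails at once if the dish is lifted more than 6 mm off the plate (z of dish in the frame of dish_holder above 0.02 m).
It fails at once if the dish falls off the plate (z of dish in the frame of dish_holder below 0.008 m).
It fails at once if the dish is tipped by more than 0.2 rad (angle between dish's own z axis and vertical above 0.2 rad).
It fails at once if the spare dish, the vial or the forceps are moved more than 15 mm (distance of any of spare_dish, vial, forceps from where it was at the start of the episode above 0.015 m).
It also fails if it takes over 61 s, if anything falls off the work surface, if the arm or the gripper's body presses on something with over 40 N, if the wrist force passes 120 N, or if a joint passes its speed limit or range.

### The arm

A 7-joint arm with a two-finger parallel gripper is mounted at the origin on a cart in front of the work surface, level with it; the furniture and walls round the work are solid. World frame = base frame: x ahead of the robot, y to its left, z up, the work surface at z = 0. Lengths are in m, angles in degrees, forces in N, time in s.
With the tool pointing down it reaches from about 0.425 to 0.875 m from the base axis. Payload 4.7 kg.
Tool frame: the origin (TCP) lies between the finger pads; the fingertips stand env.tip_reach ahead of it and the grasp point (between the pads) lies 2 mm behind it (env.tip_reach is the distance from the TCP to the fingertips, in m); z points along the fingers, y is the line along which they close (so a half turn about z gives the same grasp; the last joint's range is limited). The gripper opens to 87 mm and grips with 3 to 60 N. Pads are 19 mm wide; open, the fingers measure 117 mm over their backs; the gripper's body (75 mm by 190 mm) begins 51 mm behind the grasp point.
Start: joints at [64.349, 18.392, -4.016, 83.108, 1.295, 78.541, -3.26], TCP at [0.29, -0.582, 0.24] pointing down, gripper open.
Joint ranges: [-163.93, 163.93], [-17.29, 119.83], [-79.2, 71.16], [3.27, 140.29], [-89.18, 269.18], [5.43, 117.66], [-154.24, 154.24]. Speed limits (degrees/s): [147.25, 147.25, 180, 180, 180, 180, 180].

### API

Orientations are given as [roll, pitch, yaw] about the fixed x, y, z axes, in that order (R = Rz(yaw) Ry(pitch) Rx(roll)).
In Python, from cell import env gives the robot as it stands.
- The arm moves only by the shell command python3 steer.py 'ROWS' [FORCE]. ROWS is a JSON list of rows, 1 to 8 of them, each written [[dx, dy, dz], turn, opening]: dx, dy, dz in m, then a turn about the tool's z in degrees, then the finger opening in m; each row is the pose to reach, as a shift and turn from the pose commanded when the command began, along the tool's axes at that moment; what a row does not reach only later rows make up. A row lasts 1/12 s, in which the tool goes at most 0.0417 m and 7.16 degrees, less where a joint would pass 70% of its speed; a pose out of reach is approached as far as the arm can. The fingers move at their own pace and stop on an object; FORCE is the grip in N (left out, the last holds). Time passes only in rows, so rows that do not move let the fingers close. It prints the time, the measured TCP pose, the force, the opening and the grip force at its end. Input that does not fit is refused with a message, and nothing moves.
- env.get_obs(): the state, without advancing time (a new reading comes with each control period).
- env.read_camera(name): name is "side" or "top"; returns a dict with "color" (420x560x3 uint8, blue, green, red), "fx", "fy", "cx", "cy" (pixels), "dist" ([k1, k2, p1, p2, k3] as OpenCV has them; the pictures are not rectified), "world_from_camera" (4x4, takes a point from camera to world coordinates). Camera axes: x right, y down, z forward; pixel columns grow to the right and rows downward; lengths in m; the calibration is good to about 2 mm. A picture is of the moment at which its call begins. There is no depth.
- env.sign_off(): hands the job in; it is judged then, once.
The state is a dict: "time_s": time; "qpos": joint angles; "joint_velocities": joint speeds; "effort": joint torques, N m; "tool_pos": TCP position; "tool_rot": TCP orientation; "force": force on the tool from outside, world axes, zero at the start; "wrist_torque": the same for the moment, N m; "grip_width": finger opening in m; "grasp_force": force on a finger pad.
Only numpy, scipy, OpenCV 4.12 (cv2) and the standard library are available. Lean on these libraries where they do the work, as an engineer would, in place of code of your own. Each camera call takes 0.05 s, during which the arm holds its last target. There are 200 camera calls.

## Working session

There is one attempt and no reset: what is moved stays moved. The work goes in short steps, Python scripts to look and compute and a shell command to move; the robot and the scene stay as the last step left them, time stands still between calls to the robot, and variables do not carry over. Pictures are saved under pics/ and viewed, at most 10 in all, crops included, and the job is handed in when it is done.

```bash
ls; mkdir -p pics; python3 - <<'E'
from cell import env
import cv2,numpy as np
print(env.tip_reach); o=env.get_obs(); print({k:np.round(v,4) for k,v in o.items()})
for n in ("top","side"):
    c=env.read_camera(n); cv2.imwrite(f"pics/{n}0.png",c["color"])
    print(n,c["fx"],c["fy"],c["cx"],c["cy"],c["dist"],np.round(c["world_from_camera"],4).tolist())
E
```

```text
cell.py
pics
steer.py
0.017
{'time_s': np.float64(0.0), 'qpos': array([64.3487, 18.4378, -4.0171, 83.1744,  1.2952, 78.539 , -3.2615]), 'joint_velocities': array([-0.0704, -0.1045,  0.0208, -0.0398, -0.0482, -0.056 ,  0.0459]), 'effort': array([ 1.40000e-03, -4.91281e+01, -4.02600e-01, -3.12527e+01,
       -6.37000e-02,  4.37000e-02,  2.00000e-04]), 'tool_pos': array([ 0.2894, -0.5815,  0.2385]), 'tool_rot': array([-1.79894e+02,  5.40000e-03,  2.64610e+01]), 'force': array([-0.0614,  0.096 , -0.3418]), 'wrist_torque': array([-0.0291, -0.0016, -0.053 ]), 'grasp_force': np.float64(0.0), 'grip_width': np.float64(0.087)}
top 426.04921936882863 426.04921936882863 284.59283903269926 201.127536677276 [-0.04341105  0.          0.          0.          0.        ] [[0.028, -0.9943, 0.1031, 0.4906], [-0.9995, -0.0296, -0.0136, -0.0634], [0.0166, -0.1026, -0.9946, 0.8916], [0.0, 0.0, 0.0, 1.0]]
side 532.0889786840144 532.0889786840144 278.98119517817514 209.28799401796783 [0.05709136 0.         0.         0.         0.        ] [[-0.9997, 0.0194, 0.0117, 0.5777], [0.0012, 0.5632, -0.8263, 0.7381], [-0.0226, -0.8261, -0.563, 0.5995], [0.0, 0.0, 0.0, 1.0]]
```

View pics/top0.png

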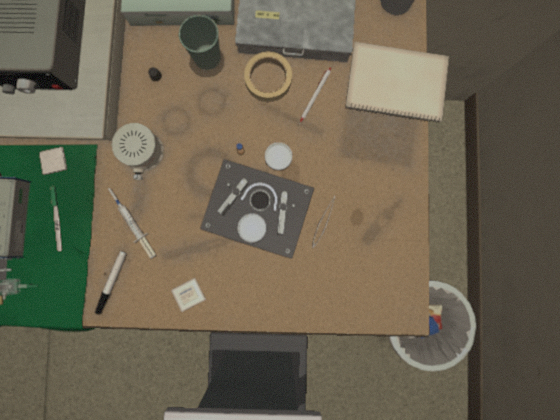

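View pics/side0.png

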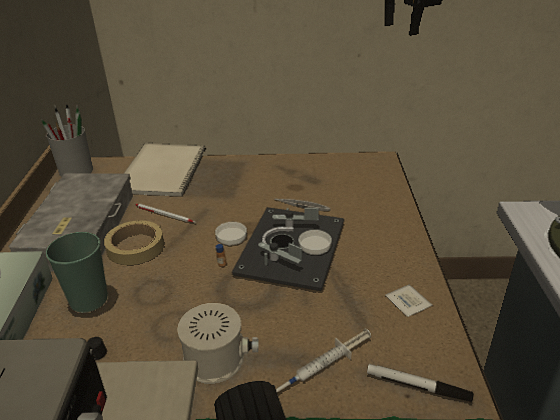

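Top view: the plate is dark, with corners near (222,161), (313,180), (292,256) and (201,227). The dish is at (252,228), the black window at (260,200), and the clips lie either side of it. I'll measure these.

```bash
cat > h.py <<'E'
from cell import env
import cv2,numpy as np
def K(c): return np.array([[c["fx"],0,c["cx"]],[0,c["fy"],c["cy"]],[0,0,1]]),np.array(c["dist"],float)
def cast(c,px,z):
    k,d=K(c); u=cv2.undistortPoints(np.array(px,float).reshape(-1,1,2),k,d).reshape(-1,2)
    T=c["world_from_camera"]; r=np.c_[u,np.ones(len(u))]@T[:3,:3].T
    return T[:3,3]+r*((z-T[2,3])/r[:,2])[:,None]
def proj(c,P):
    k,d=K(c); W=np.linalg.inv(c["world_from_camera"])
    return cv2.projectPoints(np.array(P,float).reshape(-1,3),cv2.Rodrigues(W[:3,:3])[0],W[:3,3],k,d)[0].reshape(-1,2)
def blobs(m):
    return sorted(cv2.findContours(m,cv2.RETR_EXTERNAL,cv2.CHAIN_APPROX_NONE)[0],key=cv2.contourArea)[::-1]
E
cat > m.py <<'E'
from h import *
import sys
box={"top":(190,150,330,265),"side":(225,190,355,300)}
for n in ("top","side"):
    c=env.read_camera(n); x0,y0,x1,y1=box[n]; im=c["color"]; g=np.zeros(im.shape[:2],np.uint8); g[y0:y1,x0:x1]=255
    v=im.max(2); 
    hsv=cv2.cvtColor(im,cv2.COLOR_BGR2HSV)
    dark=((hsv[...,1]<60)&(g>0)).astype(np.uint8)*255
    dark=cv2.morphologyEx(dark,cv2.MORPH_OPEN,np.ones((3,3)))
    b=blobs(dark)[0]; P=cast(c,b.reshape(-1,2),0.012)[:,:2].astype(np.float32)
    r=cv2.minAreaRect(P*1000); print(n,"plate",r)
    w=((v>165)&(g>0)).astype(np.uint8)*255
    for q in blobs(w)[:3]:
        e=cv2.minAreaRect(q); print(" white",cv2.contourArea(q),e, cast(c,[e[0]],0.026).round(4))
    cv2.imwrite(f"pics/{n}_{sys.argv[1]}.png",cv2.resize(im[y0:y1,x0:x1],None,fx=5,fy=5,interpolation=cv2.INTER_CUBIC))
E
python3 m.py a
```

```text
top plate ((565.9498901367188, -18.612548828125), (198.94894409179688, 154.8905487060547), 73.86004638671875)
 white 493.0 ((251.5, 227.5), (25.0, 25.0), 90.0) [[ 0.5246 -0.0097  0.026 ]]
 white 369.5 ((278.5, 159.0), (18.0, 25.0), 90.0) [[ 0.6673 -0.0603  0.026 ]]
 white 47.0 ((282.0, 221.0), (4.0, 22.0), 0.0) [[ 0.5395 -0.0712  0.026 ]]
side plate ((563.005859375, -31.718002319335938), (245.86427307128906, 154.05972290039062), 73.78780364990234)
 white 82.0 ((234.5, 233.5), (11.0, 19.0), 90.0) [[ 0.6698 -0.0291  0.026 ]]
 white 2.0 ((326.5, 244.5), (1.4142134189605713, 4.242640495300293), 45.0) [[0.5071 0.0079 0.026 ]]
 white 1.5 ((301.7500305175781, 244.25003051757812), (2.8284268379211426, 0.7071067094802856), 45.0) [[0.5501 0.0059 0.026 ]]
```

View pics/top_a.png

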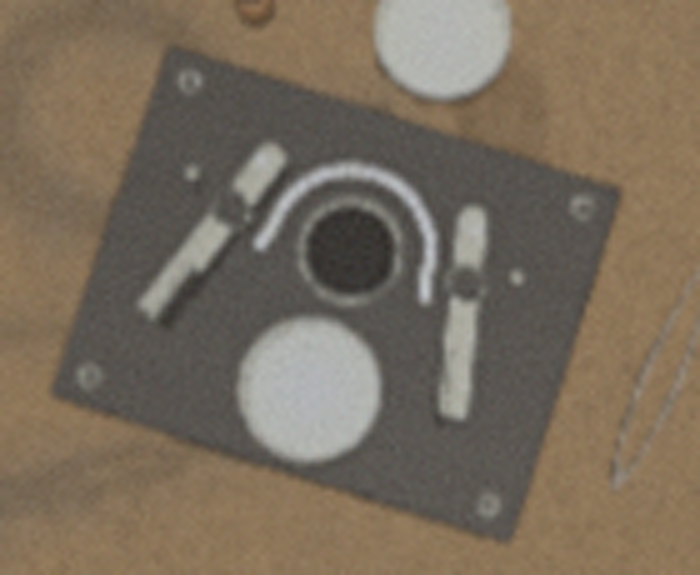

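View pics/side_a.png

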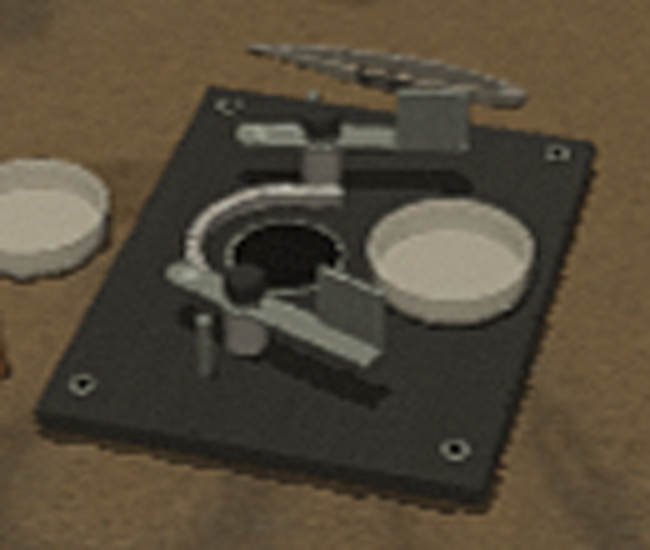

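Top crop: dish centre near crop (310,390). Window near (350,250). The left clip's tail ends at (150,310) and the right's at (453,412), so both are partly swung (about 24° and 10°). The side crop confirms the fins stand on the nest-side edges. The fitted plate rectangle is 199 x 155 mm, which matches, so I can work out the local geometry.

```bash
cat > g.py <<'E'
from h import *
A=np.radians(-16.14); ex=np.array([np.cos(A),np.sin(A)]); ey=np.array([-np.sin(A),np.cos(A)])
O=np.array([0.56595,-0.0186])+0.0175*ex
L=lambda w:((np.asarray(w)[...,:2]-O)@np.c_[ex,ey]*1000).round(1)   # world->plate mm
W=lambda l:O+(np.asarray(l)/1000)@np.array([ex,ey])
E
python3 - <<'E'
from g import *
t=env.read_camera("top"); s=env.read_camera("side")
print("O",O)
f=lambda c,b,x,y:(b[0]+x/5-.4,b[1]+y/5-.4)
T=(190,150);S=(225,190)
v=t["color"].max(2); m=np.zeros_like(v); m[205:250,235:269]=(v[205:250,235:269]>150)*255
b=blobs(m)[0]; (cx,cy),r=cv2.minEnclosingCircle(b); M=cv2.moments(b); px=(M["m10"]/M["m00"],M["m01"]/M["m00"]); print(px,r)
P=cast(t,b.reshape(-1,2),.028)[:,:2]; print("dish top",L(cast(t,[px],.028)), "diam",np.ptp(P,axis=0))
print("dish side",L(cast(s,[f(s,S,450,255)],.028)))
print("window",L(cast(t,[f(t,T,350,250)],.014)),L(cast(s,[f(s,S,286,255)],.014)))
print("nuts",L(cast(t,[f(t,T,235,208),f(t,T,466,283)],.044)),"tails",L(cast(t,[f(t,T,150,308),f(t,T,453,412)],.034)))
print("tails side",L(cast(s,[f(s,S,372,360)],.034)), "fins side top corners",L(cast(s,[f(s,S,320,268),f(s,S,384,302),f(s,S,400,92),f(s,S,468,94)],.057)))
E
```

```text
O [ 0.58276024 -0.02346474]
(251.5, 227.4259259259259) 13.729630470275879
dish top [[-59.6  -3.1]] diam [0.05485353 0.05485602]
dish side [[-59.4   5.9]]
window [[ 0.5 -0. ]] [[1.4 2.9]]
nuts [[ -0.2  46.8]
 [ -0.6 -50.4]] tails [[-48.4  67.9]
 [-50.9 -61.2]]
tails side [[-48.9  75. ]] fins side top corners [[-27.4  60.2]
 [-52.3  72.3]
 [-28.3 -47. ]
 [-52.5 -51.7]]
```

```bash
cat >> g.py <<'E'
from scipy.spatial.transform import Rotation as Rn
def d(x,y,z,yaw):   # plate mm, TCP z m, tool-x yaw in plate deg -> tool-axes delta
    o=env.get_obs(); R=Rn.from_euler("xyz",o["tool_rot"],degrees=True)
    v=R.inv().apply(np.r_[W([x,y]),z]-o["tool_pos"])
    t=-((yaw-16.14-o["tool_rot"][2]+180)%360-180)
    print("delta",v.round(4),"turn",round(t,1),"| now",L(o["tool_pos"]),o["tool_pos"].round(4),"yaw",round(o["tool_rot"][2]+16.14,1),"F",o["force"].round(1),"t",o["time_s"],"j7",o["qpos"][6].round(1))
E
python3 -c "
from g import *
d(-112,-2.5,.12,0)"
python3 steer.py '[[[0.027, -0.028, 0], 6, 0.08], [[0.054, -0.056, 0], 12, 0.06], [[0.08, -0.083, 0], 18, 0.04], [[0.107, -0.111, 0], 24, 0.024], [[0.134, -0.139, 0], 30, 0.024], [[0.16, -0.166, 0], 36, 0.024], [[0.187, -0.194, 0], 42.6, 0.024], [[0.214, -0.222, 0], 42.6, 0.024]]'
python3 -c "
from g import *
d(-112,-2.5,.12,0)"
```

```text
time_s: 0.97
tool_pos: [0.3824, -0.2861, 0.2397]
tool_rot: [180.0, -0.0, -16.4]
force: [1.2, 0.4, 0.7]
grip_width: 0.0415
grasp_force: 0.0
delta [ 0.0058 -0.3055  0.1196] turn -0.3 | now [-119.4 -307.9] [ 0.3824 -0.2861  0.2397] yaw -0.3 F [1.2 0.4 0.7] t 0.9667 j7 -72.3
```

```bash
python3 steer.py '[[[0.001, -0.038, 0], 0, 0.024], [[0.002, -0.077, 0], 0, 0.024], [[0.003, -0.115, 0], 0, 0.024], [[0.004, -0.153, 0.02], 0, 0.024], [[0.005, -0.19, 0.04], 0, 0.024], [[0.006, -0.228, 0.06], 0, 0.024], [[0.006, -0.266, 0.08], 0, 0.024], [[0.006, -0.3055, 0.09], 0, 0.024]]'
python3 steer.py '[[[0, 0, 0.02], 0, 0.024], [[0, 0, 0.025], 0, 0.024], [[0, 0, 0.025], 0, 0.024]]'
python3 -c "
from g import *
d(-112,-2.5,.0355,0)"; python3 m.py b
```

```text
time_s: 1.63
tool_pos: [0.4711, 0.002, 0.1487]
tool_rot: [179.9, 0.1, -16.2]
force: [-0.0, -0.0, -0.3]
grip_width: 0.0241
grasp_force: 0.0
time_s: 1.88
tool_pos: [0.4707, 0.0009, 0.124]
tool_rot: [179.9, 0.2, -16.1]
force: [0.2, 0.5, 0.8]
grip_width: 0.0242
grasp_force: 0.0
delta [ 0.0027 -0.0053  0.0885] turn 0.0 | now [-114.4   -7.7] [0.4707 0.0009 0.124 ] yaw 0.0 F [0.2 0.5 0.8] t 1.8833 j7 -111.3
top plate ((548.2464599609375, -22.28851318359375), (215.54623413085938, 186.54721069335938), 73.5826644897461)
 white 398.0 ((278.0, 159.0), (18.0, 26.0), 90.0) [[ 0.6673 -0.0592  0.026 ]]
 white 113.0 ((260.35003662109375, 224.05003356933594), (23.717084884643555, 8.221921920776367), 71.56505584716797) [[ 0.5321 -0.0274  0.026 ]]
 white 71.0 ((281.5, 221.0), (22.0, 5.0), 90.0) [[ 0.5395 -0.0701  0.026 ]]
side plate ((563.052490234375, -31.457305908203125), (246.39027404785156, 154.1107940673828), 73.78511047363281)
 white 283.5 ((314.5, 242.5), (13.0, 29.0), 90.0) [[0.5276 0.0016 0.026 ]]
 white 191.0 ((234.5, 233.0), (19.0, 14.0), 0.0) [[ 0.6699 -0.0306  0.026 ]]
 white 6.5 ((285.5, 227.5), (1.0, 13.0), 90.0) [[ 0.5778 -0.0443  0.026 ]]
```

View pics/side_b.png

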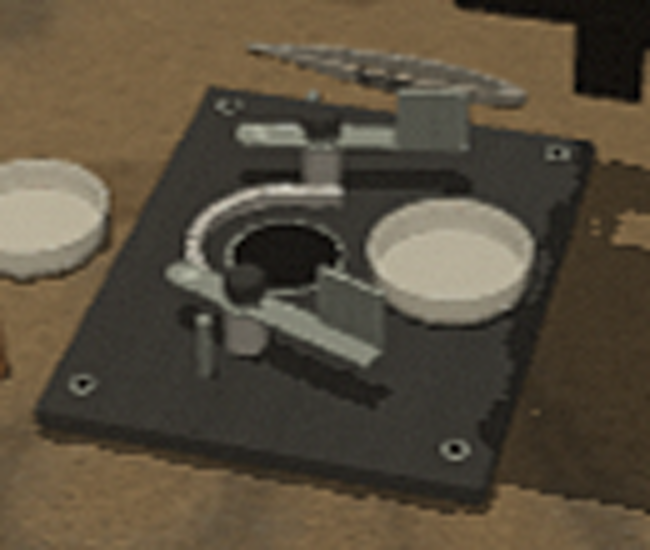

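The side view shows the dish undisturbed and the fingers in front of the plate at top right. Next: descend in front of the dish.

```bash
python3 steer.py '[[[0.002, -0.005, 0.03], 0, 0.024], [[0.002, -0.005, 0.055], 0, 0.024], [[0.002, -0.005, 0.075], 0, 0.024], [[0.002, -0.005, 0.085], 0, 0.024], [[0.002, -0.005, 0.0875], 0, 0.024], [[0.002, -0.005, 0.0875], 0, 0.024], [[0.002, -0.005, 0.0875], 0, 0.024]]'
python3 -c "
from g import *
d(-98,-2,.0355,0);d(-35,0,.0355,0)"
```

```text
time_s: 2.57
tool_pos: [0.4766, 0.0047, 0.0393]
tool_rot: [-180.0, -0.1, -16.2]
force: [-0.1, -0.0, -0.2]
grip_width: 0.024
grasp_force: 0.0
delta [ 0.0118 -0.0004  0.0038] turn -0.1 | now [-109.8   -2.4] [0.4766 0.0047 0.0393] yaw -0.1 F [-0.1 -0.  -0.2] t 2.5667 j7 -116.6
delta [ 0.0748 -0.0025  0.0039] turn -0.1 | now [-109.8   -2.4] [0.4766 0.0047 0.0393] yaw -0.1 F [-0.1 -0.  -0.2] t 2.5667 j7 -116.6
```

```bash
python3 steer.py '[[[0.002, 0, 0.003], 0, 0.024], [[0.005, 0, 0.003], 0, 0.024], [[0.008, 0, 0.003], 0, 0.024], [[0.011, 0, 0.003], 0, 0.024], [[0.014, 0, 0.003], 0, 0.024], [[0.017, -0.0005, 0.003], 0, 0.024], [[0.02, -0.0005, 0.003], 0, 0.024], [[0.023, -0.0005, 0.003], 0, 0.024]]'
python3 steer.py '[[[0.003, 0, 0], 0, 0.024], [[0.006, 0, 0], 0, 0.024], [[0.009, 0, 0], 0, 0.024], [[0.012, 0, 0], 0, 0.024], [[0.015, -0.0005, 0], 0, 0.024], [[0.018, -0.0005, 0], 0, 0.024], [[0.02, -0.001, 0], 0, 0.024], [[0.02, -0.001, 0], 0, 0.024]]'
python3 -c "
from g import *
d(-35,0,.0355,0)"; python3 m.py c
```

```text
time_s: 3.23
tool_pos: [0.4978, -0.0007, 0.0348]
tool_rot: [180.0, 0.0, -16.1]
force: [-0.7, -0.6, 0.5]
grip_width: 0.0241
grasp_force: 0.3
time_s: 3.9
tool_pos: [0.5177, -0.0054, 0.0349]
tool_rot: [-180.0, -0.0, -16.1]
force: [0.4, -0.2, 0.9]
grip_width: 0.0239
grasp_force: 0.0
delta [ 0.0325 -0.0007 -0.0006] turn -0.0 | now [-67.5  -0.7] [ 0.5177 -0.0054  0.0349] yaw -0.0 F [ 0.4 -0.2  0.9] t 3.9 j7 -117.4
top plate ((559.418701171875, -18.143951416015625), (201.9691619873047, 167.4352264404297), 73.49842834472656)
 white 394.5 ((278.0, 159.0), (18.0, 26.0), 90.0) [[ 0.6673 -0.0592  0.026 ]]
 white 39.5 ((281.7799987792969, 215.53997802734375), (5.091169357299805, 10.74802303314209), 8.130102157592773) [[ 0.5507 -0.0704  0.026 ]]
 white 37.5 ((283.5, 197.0), (10.0, 5.0), 90.0) [[ 0.5887 -0.0728  0.026 ]]
side plate ((563.2882690429688, -30.979248046875), (244.7693328857422, 153.85997009277344), 73.6923828125)
 white 194.0 ((234.5, 233.0), (14.0, 19.0), 90.0) [[ 0.6699 -0.0306  0.026 ]]
 white 80.0 ((296.24322509765625, 243.04054260253906), (25.481842041015625, 5.260767459869385), 9.462322235107422) [[0.5596 0.0022 0.026 ]]
 white 4.5 ((268.9615478515625, 231.19229125976562), (2.4961509704589844, 15.254256248474121), 56.3099365234375) [[ 0.6078 -0.034   0.026 ]]
```

View pics/side_c.png

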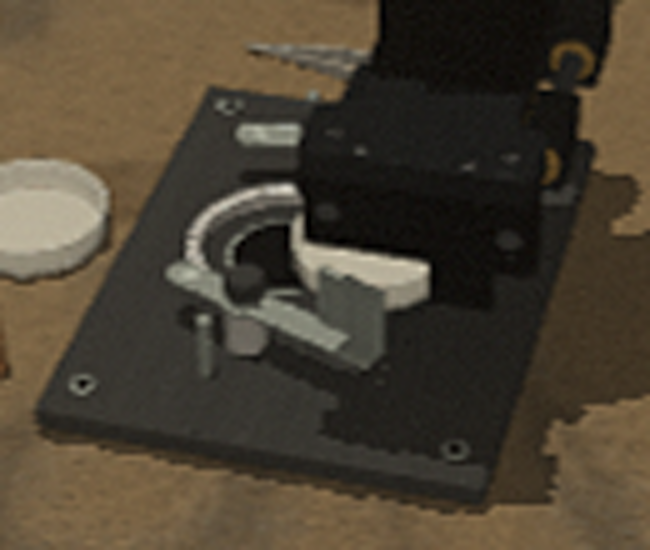

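The dish slides ahead of the fingers towards the nest, and the left clip hasn't moved. I'll keep pushing, slower.

```bash
python3 steer.py '[[[0.003, 0, 0], 0, 0.024], [[0.006, 0, 0], 0, 0.024], [[0.009, 0, 0], 0, 0.024], [[0.012, 0.0, 0], 0, 0.024], [[0.015, 0, 0], 0, 0.024], [[0.018, 0, 0], 0, 0.024], [[0.021, -0.0005, 0], 0, 0.024], [[0.023, -0.0005, 0], 0, 0.024]]'
python3 steer.py '[[[0.0015, 0, 0], 0, 0.024], [[0.003, 0, 0], 0, 0.024], [[0.0045, 0, 0], 0, 0.024], [[0.006, 0, 0], 0, 0.024], [[0.0075, 0, 0], 0, 0.024], [[0.0085, 0, 0], 0, 0.024], [[0.009, 0, 0], 0, 0.024], [[0.009, 0, 0], 0, 0.024]]'
python3 -c "
from g import *
d(-35,0,.0355,0)"
```

```text
time_s: 4.67
tool_pos: [0.5398, -0.0113, 0.0349]
tool_rot: [-180.0, -0.0, -16.1]
force: [-0.9, -0.6, -0.1]
grip_width: 0.0238
grasp_force: 0.1
time_s: 5.33
tool_pos: [0.5479, -0.0131, 0.0348]
tool_rot: [-180.0, 0.0, -16.1]
force: [-1.5, 2.8, 0.1]
grip_width: 0.024
grasp_force: 1.4
delta [ 0.0013  0.0002 -0.0007] turn 0.0 | now [-36.3   0.2] [ 0.5479 -0.0131  0.0348] yaw 0.0 F [-1.5  2.8  0.1] t 5.3333 j7 -117.4
```

```bash
for i in 1; do python3 steer.py '[[[0.0005, 0, 0], 0, 0.024], [[0.001, 0, 0], 0, 0.024], [[0.0015, 0, 0], 0, 0.024], [[0.0015, 0, 0], 0, 0.024]]'; done
python3 -c "
from g import *
d(-35,0,.0355,0)"; python3 steer.py '[[[0.0005, 0, 0], 0, 0.024], [[0.001, 0, 0], 0, 0.024], [[0.0015, 0, 0], 0, 0.024], [[0.0015, 0, 0], 0, 0.024]]'
python3 -c "
from g import *
d(-35,0,.0355,0)"
```

```text
time_s: 5.67
tool_pos: [0.5489, -0.0134, 0.0348]
tool_rot: [-180.0, 0.1, -16.1]
force: [-3.3, 4.1, 0.3]
grip_width: 0.024
grasp_force: 2.5
delta [ 0.0004  0.0003 -0.0007] turn 0.0 | now [-35.4   0.3] [ 0.5489 -0.0134  0.0348] yaw 0.0 F [-3.3  4.1  0.3] t 5.6667 j7 -117.4
time_s: 6.0
tool_pos: [0.5495, -0.0134, 0.0347]
tool_rot: [-180.0, 0.2, -16.1]
force: [-5.3, 5.1, 2.7]
grip_width: 0.0242
grasp_force: 3.5
delta [-0.0002  0.0004 -0.0008] turn 0.0 | now [-34.8   0.4] [ 0.5495 -0.0134  0.0347] yaw 0.0 F [-5.3  5.1  2.7] t 6.0 j7 -117.4
```

```bash
python3 steer.py '[[[-0.001, -0.0005, 0], 0, 0.024], [[-0.001, -0.001, 0], 0, 0.024], [[-0.001, -0.0015, 0], 0, 0.024], [[-0.0005, -0.0015, 0], 0, 0.024], [[0.0005, -0.0015, 0], 0, 0.024], [[0.001, -0.0015, 0], 0, 0.024], [[0.001, -0.0015, 0], 0, 0.024]]'
python3 -c "
from g import *
d(-35,0,.0355,0)"; python3 m.py d
```

```text
time_s: 6.58
tool_pos: [0.5502, -0.0131, 0.0346]
tool_rot: [179.9, 0.3, -16.1]
force: [-8.4, 3.2, 6.0]
grip_width: 0.0242
grasp_force: 4.5
delta [-0.0009  0.001  -0.0009] turn -0.0 | now [-34.1   1. ] [ 0.5502 -0.0131  0.0346] yaw -0.0 F [-8.4  3.2  6. ] t 6.5833 j7 -117.5
top plate ((553.045654296875, -101.53875732421875), (168.18748474121094, 75.17335510253906), 7.252143859863281)
 white 312.0 ((279.0, 159.0), (18.0, 24.0), 90.0) [[ 0.6673 -0.0613  0.026 ]]
 white 34.5 ((283.7307434082031, 196.8461456298828), (4.9029035568237305, 10.001924514770508), 11.309932708740234) [[ 0.589  -0.0733  0.026 ]]
 white 18.0 ((282.0, 224.0), (12.0, 2.0), 90.0) [[ 0.5335 -0.0713  0.026 ]]
side plate ((565.5901489257812, -22.738265991210938), (228.03945922851562, 154.11090087890625), 73.78780364990234)
 white 193.0 ((235.0, 233.0), (20.0, 14.0), 0.0) [[ 0.669  -0.0305  0.026 ]]
 white 74.5 ((278.2398681640625, 241.19073486328125), (23.492835998535156, 5.3220014572143555), 8.746162414550781) [[ 0.591 -0.004  0.026]]
 white 5.0 ((231.5, 222.5), (1.0, 7.0), 90.0) [[ 0.6776 -0.0632  0.026 ]]
```

View pics/side_d.png

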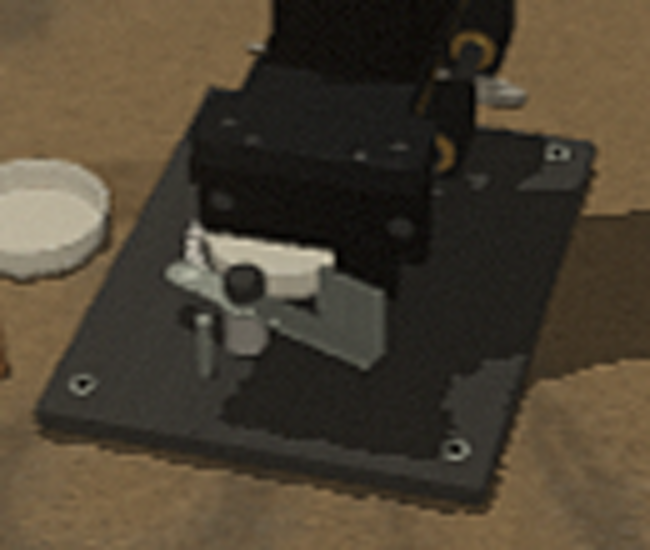

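The dish is up against the back of the nest with about 9 N resisting. I'll back off, go up and check.

```bash
python3 steer.py '[[[-0.003, 0, 0], 0, 0.024], [[-0.012, 0, 0], 0, 0.024], [[-0.03, 0, 0], 0, 0.024], [[-0.05, 0, -0.02], 0, 0.01], [[-0.075, 0, -0.05], 0, 0], [[-0.1, 0, -0.08], 0, 0], [[-0.11, 0, -0.1], 0, 0], [[-0.11, 0, -0.1], 0, 0]]'
python3 - <<'E'
from g import *
d(-145,0,.14,0)
t=env.read_camera("top"); s=env.read_camera("side")
cv2.imwrite("pics/e.png",np.hstack([cv2.resize(t["color"][150:265,205:320],None,fx=3.4,fy=3.4,interpolation=2),cv2.resize(s["color"][190:305,235:350],None,fx=3.4,fy=3.4,interpolation=2)]))
v=t["color"].max(2); m=np.zeros_like(v); m[187:225,244:275]=(v[187:225,244:275]>150)*255
b=blobs(m)[0]; P=cast(t,b.reshape(-1,2),.028); print(L(P).min(0),L(P).max(0))
E
```

```text
time_s: 7.35
tool_pos: [0.4482, 0.0168, 0.1393]
tool_rot: [179.9, -0.6, -16.1]
force: [0.8, 0.4, 0.1]
grip_width: 0.0023
grasp_force: 0.0
delta [-0.0045  0.0013 -0.0008] turn 0.0 | now [-140.5    1.3] [0.4482 0.0168 0.1393] yaw 0.0 F [0.8 0.4 0.1] t 7.35 j7 -111.1
[-27.1 -34.9] [31.  33.4]
```

View pics/e.png

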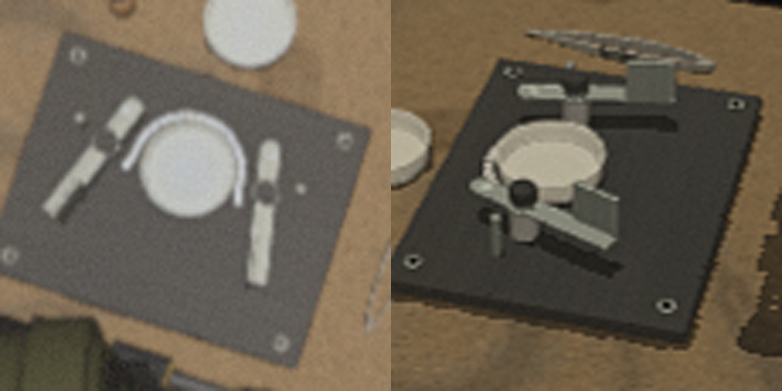

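Both views show the dish seated concentrically in the nest, its front rim at x≈-27 mm and its centre ≈1.9 mm from the nest's centre. Both clips are still open at about 24° and 10°. Next is the left clip.

```bash
python3 - <<'E'
from g import *
d(-46,47,.1,66)
E
```

```text
delta [ 0.0944 -0.0468  0.0364] turn -66.1 | now [-140.7    0.4] [0.4477 0.016  0.136 ] yaw -0.1 F [-0.6  0.  -0.5] t 7.45 j7 -111.2
```

```bash
python3 steer.py '[[[0.03, -0.015, 0], -7, 0], [[0.06, -0.03, 0], -14, 0], [[0.08, -0.04, 0], -21, 0], [[0.094, -0.047, 0], -28, 0], [[0.094, -0.047, 0], -35, 0], [[0.094, -0.047, 0], -42, 0], [[0.094, -0.047, 0.02], -49, 0], [[0.094, -0.047, 0.036], -56, 0]]'
python3 steer.py '[[[0, 0, 0], -7, 0], [[0, 0, 0], -10, 0], [[0, 0, 0], -10, 0]]'
python3 - <<'E'
from g import *
d(-46,47,.057,66)
E
```

```text
time_s: 8.12
tool_pos: [0.5507, 0.0355, 0.0968]
tool_rot: [-180.0, -0.0, 40.2]
force: [-0.7, -0.6, -0.9]
grip_width: 0.0005
grasp_force: 0.0
time_s: 8.37
tool_pos: [0.5496, 0.0355, 0.0965]
tool_rot: [-179.8, 0.1, 49.9]
force: [0.7, 0.3, 0.3]
grip_width: 0.0003
grasp_force: 0.0
delta [0.0006 0.0024 0.0395] turn 0.0 | now [-48.3  47.4] [0.5496 0.0355 0.0965] yaw 66.0 F [0.7 0.3 0.3] t 8.3667 j7 -57.2
```

```bash
python3 steer.py '[[[0, 0.002, 0.015], 0, 0], [[0, 0.002, 0.03], 0, 0], [[0, 0.002, 0.0375], 0, 0], [[0, 0.002, 0.039], 0, 0], [[0, 0.002, 0.039], 0, 0]]'
cat >> g.py <<'E'
def arc(side,a,c,h,yoff):  # side +1 left, -1 right; a clip deg, c clearance mm (negative pushes)
    r=np.radians(a); x,y=-41,-(6+h+c)
    p=np.array([np.cos(r)*x+np.sin(r)*y, -np.sin(r)*x+np.cos(r)*y+50]); p[1]*=side
    return p, side*(90-a)+yoff
def plan(side,h,yoff,z,seq):
    o=env.get_obs(); R=Rn.from_euler("xyz",o["tool_rot"],degrees=True)
    print("now",L(o["tool_pos"]),o["tool_pos"][2].round(4),"yaw",(o["tool_rot"][2]+16.14).round(1),"F",o["force"].round(1),o["time_s"])
    for a,c in seq:
        p,yaw=arc(side,a,c,h,yoff); v=R.inv().apply(np.r_[W(p),z]-o["tool_pos"])
        print(a,c,v.round(4),round(-((yaw-16.14-o["tool_rot"][2]+180)%360-180),1))
E
python3 -c "
from g import *
plan(1,9.5,0,.057,[(24,0),(30,-1),(36,-1),(42,-1),(48,-1),(54,-1),(60,-1),(66,-1),(72,-1),(78,-1),(84,-1),(90,-1),(90,-3)])"
```

```text
time_s: 8.78
tool_pos: [0.5511, 0.0348, 0.059]
tool_rot: [-179.9, 0.0, 49.8]
force: [-0.1, -0.1, 1.4]
grip_width: 0.0005
grasp_force: 0.0
now [-46.6  47.2] 0.059 yaw 66.0 F [-0.1 -0.1  1.4] 8.7833
24 0 [0.006  0.0005 0.002 ] -0.0
30 -1 [ 0.0114 -0.0008  0.002 ] 6.0
36 -1 [ 0.0159 -0.0017  0.002 ] 12.0
42 -1 [ 0.0204 -0.002   0.002 ] 18.0
48 -1 [ 0.025  -0.0019  0.0019] 24.0
54 -1 [ 0.0295 -0.0013  0.0019] 30.0
60 -1 [ 0.0339 -0.0003  0.0019] 36.0
66 -1 [0.0382 0.0013 0.0019] 42.0
72 -1 [0.0423 0.0032 0.0019] 48.0
78 -1 [0.0462 0.0056 0.0019] 54.0
84 -1 [0.0498 0.0084 0.0019] 60.0
90 -1 [0.0531 0.0115 0.0019] 66.0
90 -3 [0.0539 0.0133 0.0019] 66.0
```

```bash
python3 steer.py '[[[0.003, 0, 0.001], 0, 0], [[0.006, 0, 0.001], 0, 0], [[0.0085, 0, 0.001], 3, 0], [[0.011, -0.001, 0.001], 6, 0], [[0.0135, -0.001, 0.001], 9, 0], [[0.016, -0.002, 0.001], 12, 0], [[0.0205, -0.002, 0.001], 18, 0], [[0.025, -0.002, 0.001], 24, 0]]'
python3 -c "
from g import *
plan(1,9.5,0,.057,[(48,-1),(54,-1),(60,-1),(66,-1),(72,-1),(78,-1),(84,-1),(90,-1),(90,-3)])"
```

```text
time_s: 9.45
tool_pos: [0.5655, 0.0556, 0.0592]
tool_rot: [-180.0, 0.1, 25.6]
force: [-2.3, -0.3, -0.1]
grip_width: 0.0003
grasp_force: 1.2
now [-38.6  71.2] 0.0592 yaw 41.7 F [-2.3 -0.3 -0.1] 9.45
48 -1 [-0.      0.0005  0.0022] -0.3
54 -1 [ 0.0044 -0.0008  0.0021] 5.7
60 -1 [ 0.0088 -0.0016  0.0021] 11.7
66 -1 [ 0.0134 -0.002   0.0021] 17.7
72 -1 [ 0.0179 -0.0019  0.0021] 23.7
78 -1 [ 0.0224 -0.0013  0.0021] 29.7
84 -1 [ 0.0269 -0.0003  0.0021] 35.7
90 -1 [0.0312 0.0012 0.0021] 41.7
90 -3 [0.0326 0.0025 0.0021] 41.7
```

```bash
python3 steer.py '[[[0.0045, -0.001, 0.001], 6, 0], [[0.009, -0.0015, 0.001], 12, 0], [[0.0135, -0.002, 0.001], 18, 0], [[0.018, -0.002, 0.001], 24, 0], [[0.0225, -0.001, 0.001], 30, 0], [[0.027, 0, 0.001], 36, 0], [[0.031, 0.001, 0.001], 41.5, 0], [[0.0315, 0.0015, 0.001], 41.5, 0]]'
python3 -c "
from g import *
plan(1,9.5,0,.057,[(90,0),(90,-1),(90,-3)])"
```

```text
time_s: 10.12
tool_pos: [0.5926, 0.0693, 0.0581]
tool_rot: [179.9, 0.3, -15.8]
force: [-10.1, 1.4, 5.6]
grip_width: 0.0002
grasp_force: 4.7
now [-16.4  91.8] 0.0581 yaw 0.3 F [-10.1   1.4   5.6] 10.1167
90 0 [0.0009 0.0008 0.0011] 0.3
90 -1 [0.0019 0.0008 0.0011] 0.3
90 -3 [0.0039 0.0009 0.0011] 0.3
```

About 10 N against the stop, so the left clip is closed. I'll retreat and move to the right clip, pushing it with the finger's back face.

```bash
python3 steer.py '[[[-0.005, 0, 0], 0, 0], [[-0.02, 0, -0.01], 0, 0], [[-0.02, 0, -0.035], 0, 0], [[-0.02, 0, -0.045], 0, 0], [[-0.02, 0, -0.045], 0, 0]]'
python3 -c "
from g import *
plan(-1,15,90,.1,[(10,8)]); print(arc(-1,10,8,15,90))"
```

```text
time_s: 10.53
tool_pos: [0.5788, 0.0738, 0.1066]
tool_rot: [-179.9, -0.4, -15.6]
force: [0.4, -0.1, 0.7]
grip_width: 0.0
grasp_force: 0.0
now [-30.8  92.3] 0.1066 yaw 0.5 F [ 0.4 -0.1  0.7] 10.5333
10 8 [-0.0157  0.1207  0.0062] -9.5
(array([-45.41291503, -28.56015045]), 10)
```

```bash
python3 steer.py '[[[-0.005, 0.025, 0], -5, 0], [[-0.01, 0.055, 0], -9.5, 0], [[-0.015, 0.085, 0], -9.5, 0], [[-0.0155, 0.105, 0], -9.5, 0], [[-0.0155, 0.12, 0], -9.5, 0], [[-0.0155, 0.12, 0], -9.5, 0]]'
python3 -c "
from g import *
plan(-1,15,90,.057,[(10,8)])"
```

```text
time_s: 11.03
tool_pos: [0.5278, -0.043, 0.1022]
tool_rot: [179.9, 0.0, -6.5]
force: [0.5, -0.3, -0.3]
grip_width: 0.0004
grasp_force: 0.0
now [-47.4 -34. ] 0.1022 yaw 9.6 F [ 0.5 -0.3 -0.3] 11.0333
10 8 [ 0.0029 -0.0052  0.0452] -0.4
```

```bash
python3 steer.py '[[[0.002, -0.004, 0], 0, 0], [[0.002, -0.004, 0.02], 0, 0], [[0.002, -0.004, 0.035], 0, 0], [[0.002, -0.004, 0.043], 0, 0], [[0.002, -0.004, 0.044], 0, 0], [[0.002, -0.004, 0.044], 0, 0]]'
python3 -c "
from g import *
plan(-1,15,90,.057,[(10,0),(16,-1),(22,-1),(28,-1),(34,-1),(40,-1),(46,-1),(52,-1)])"
```

```text
time_s: 11.53
tool_pos: [0.5311, -0.0332, 0.0585]
tool_rot: [-180.0, 0.0, -6.0]
force: [0.3, -0.2, 0.3]
grip_width: 0.0004
grasp_force: 0.0
now [-47.  -23.7] 0.0585 yaw 10.1 F [ 0.3 -0.2  0.3] 11.5333
10 0 [0.0007 0.0131 0.0015] 0.1
16 -1 [-0.0012  0.0185  0.0015] -5.9
22 -1 [-0.0026  0.023   0.0015] -11.9
28 -1 [-0.0035  0.0277  0.0015] -17.9
34 -1 [-0.004   0.0325  0.0015] -23.9
40 -1 [-0.0039  0.0373  0.0015] -29.9
46 -1 [-0.0033  0.042   0.0015] -35.9
52 -1 [-0.0022  0.0466  0.0015] -41.9
```

```bash
python3 steer.py '[[[0, 0.006, 0.001], 0, 0], [[0, 0.01, 0.001], 0, 0], [[0, 0.013, 0.001], 0, 0], [[0, 0.016, 0.001], -3, 0], [[-0.001, 0.0185, 0.001], -6, 0], [[-0.0025, 0.023, 0.001], -12, 0], [[-0.0035, 0.0275, 0.001], -18, 0], [[-0.004, 0.0325, 0.001], -24, 0]]'
python3 -c "
from g import *
plan(-1,15,90,.057,[(34,-1),(40,-1),(46,-1),(52,-1),(58,-1),(64,-1),(70,-1),(76,-1),(82,-1)])"
```

```text
time_s: 12.2
tool_pos: [0.5242, -0.0664, 0.0587]
tool_rot: [180.0, -0.1, 18.1]
force: [0.7, 0.7, 0.0]
grip_width: 0.0004
grasp_force: 0.6
now [-44.4 -57.5] 0.0587 yaw 34.3 F [0.7 0.7 0. ] 12.2
34 -1 [-0.     -0.0014  0.0017] 0.3
40 -1 [-0.0019  0.003   0.0017] -5.7
46 -1 [-0.0033  0.0075  0.0017] -11.7
52 -1 [-0.0042  0.0122  0.0017] -17.7
58 -1 [-0.0047  0.017   0.0017] -23.7
64 -1 [-0.0046  0.0217  0.0017] -29.7
70 -1 [-0.0041  0.0265  0.0017] -35.7
76 -1 [-0.003   0.0311  0.0017] -41.7
82 -1 [-0.0015  0.0356  0.0017] -47.7
```

```bash
python3 steer.py '[[[-0.002, 0.003, 0.001], -6, 0], [[-0.0035, 0.0075, 0.001], -12, 0], [[-0.004, 0.012, 0.001], -18, 0], [[-0.0045, 0.017, 0.001], -24, 0], [[-0.0045, 0.0215, 0.001], -30, 0], [[-0.004, 0.0265, 0.001], -36, 0], [[-0.003, 0.031, 0.001], -42, 0], [[-0.003, 0.031, 0.001], -42, 0]]'
python3 -c "
from g import *
plan(-1,15,90,.057,[(76,-1),(82,-1),(86,-1),(90,-1),(90,-2),(90,-4)])"
```

```text
time_s: 12.87
tool_pos: [0.5305, -0.0982, 0.0573]
tool_rot: [179.9, -0.0, 59.9]
force: [-0.3, -0.0, -0.1]
grip_width: 0.0004
grasp_force: 0.0
now [-29.4 -86.3] 0.0573 yaw 76.0 F [-0.3 -0.  -0.1] 12.8667
76 -1 [ 0.0013 -0.0003  0.0003] 0.0
82 -1 [-0.0006  0.0041  0.0003] -6.0
86 -1 [-0.0016  0.0072  0.0003] -10.0
90 -1 [-0.0023  0.0103  0.0004] -14.0
90 -2 [-0.0021  0.0112  0.0004] -14.0
90 -4 [-0.0016  0.0132  0.0004] -14.0
```

```bash
python3 steer.py '[[[-0.0005, 0.003, 0], -4, 0], [[-0.001, 0.006, 0], -8, 0], [[-0.002, 0.009, 0], -12, 0], [[-0.002, 0.0105, 0], -14, 0], [[-0.002, 0.0115, 0], -14, 0], [[-0.002, 0.0115, 0], -14, 0]]'
python3 -c "
from g import *
plan(-1,15,90,.057,[(90,0),(90,-2)])"
```

```text
time_s: 13.37
tool_pos: [0.5387, -0.1051, 0.057]
tool_rot: [-180.0, 0.0, 73.6]
force: [-0.8, -0.9, 0.8]
grip_width: 0.0002
grasp_force: 0.4
now [-19.6 -90.7] 0.057 yaw 89.8 F [-0.8 -0.9  0.8] 13.3667
90 0 [-0.0004 -0.0014 -0.    ] -0.2
90 -2 [-0.0003  0.0006 -0.    ] -0.2
```

```bash
python3 steer.py '[[[0, 0.001, 0], 0, 0], [[0, 0.002, 0], 0, 0], [[0, 0.003, 0], 0, 0], [[0, 0.003, 0], 0, 0]]'; python3 steer.py '[[[0, 0.001, 0], 0, 0], [[0, 0.002, 0], 0, 0], [[0, 0.002, 0], 0, 0]]'
```

```text
time_s: 13.7
tool_pos: [0.5421, -0.1052, 0.0569]
tool_rot: [180.0, 0.0, 73.8]
force: [-1.9, -0.3, -0.9]
grip_width: 0.0005
grasp_force: 0.4
time_s: 13.95
tool_pos: [0.5435, -0.1056, 0.0568]
tool_rot: [-179.9, 0.0, 73.9]
force: [-3.6, 0.3, 1.8]
grip_width: 0.0005
grasp_force: 1.4
```

```bash
python3 steer.py '[[[0, 0.001, 0], 0, 0], [[0, 0.002, 0], 0, 0], [[0, 0.002, 0], 0, 0], [[0, 0.002, 0], 0, 0]]'; python3 steer.py '[[[0, -0.005, 0], 0, 0], [[0, -0.02, 0], 0, 0], [[0, -0.035, -0.02], 0, 0], [[0, -0.06, -0.05], 0, 0], [[0, -0.09, -0.08], 0, 0], [[0, -0.12, -0.1], 0, 0], [[0, -0.12, -0.1], 0, 0]]'
python3 - <<'E'
from g import *
d(-145,0,.14,0)
t=env.read_camera("top"); s=env.read_camera("side")
cv2.imwrite("pics/f.png",np.hstack([cv2.resize(t["color"][150:265,205:320],None,fx=3.4,fy=3.4,interpolation=2),cv2.resize(s["color"][190:305,235:350],None,fx=3.4,fy=3.4,interpolation=2)]))
E
```

```text
time_s: 14.28
tool_pos: [0.5437, -0.1057, 0.0567]
tool_rot: [-179.7, 0.1, 73.9]
force: [-8.4, -0.0, 6.9]
grip_width: 0.0005
grasp_force: 4.1
time_s: 14.87
tool_pos: [0.4302, -0.0722, 0.1619]
tool_rot: [179.4, 0.3, 73.9]
force: [-0.1, -1.0, -0.4]
grip_width: 0.0005
grasp_force: 0.0
delta [ 0.0894 -0.0121  0.0213] turn 90.1 | now [-133.   -89.2] [ 0.4302 -0.0722  0.1619] yaw 90.1 F [-0.1 -1.  -0.4] t 14.8667 j7 -6.9
```

View pics/f.png

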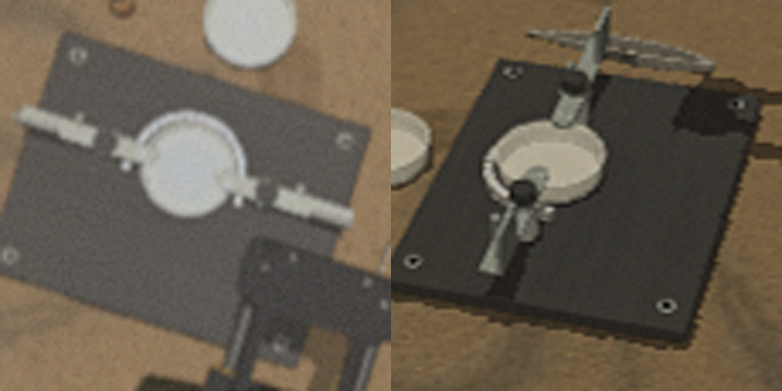

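Both clips lie across the dish lid at about 90°: left tail at (20,115), right tail at (350,217), both parallel to the plate's front and back edges. The dish is still home and the robot is clear. I'll hand it in.

```bash
python3 steer.py '[[[0, 0, 0], 0, 0], [[0, 0, 0], 0, 0], [[0, 0, 0], 0, 0]]'; python3 -c "
from cell import env
print(env.sign_off())"
```

```text
time_s: 15.22
tool_pos: [0.4308, -0.0727, 0.1556]
tool_rot: [-179.9, -0.1, 73.9]
force: [-0.4, -0.3, 0.2]
grip_width: 0.0007
grasp_force: 0.0
the job is handed in; nothing more can be done
None
```

The dish is home in the nest, both clips are closed against their stops with their noses over the lid, and I handed the job in at about 15 s; the sign-off call returned no verdict.

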